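# Tip the drying whetstone onto its sharpening mat and seat it against the stop

### The arm

A 6-joint arm with a two-finger parallel gripper is mounted at the origin on a cart in front of the work surface, level with it; the furniture and walls round the work are solid. World frame = base frame: x ahead of the robot, y to its left, z up, the work surface at z = 0. Lengths are in mm, angles in degrees, forces in N, time in s.
With the tool pointing down it reaches from about 300 to 850 mm from the base axis. Payload 4.2 kg.
Tool frame: the origin (TCP) lies on the centre line of the jaws, within the pads' length; the fingertips stand 14 mm ahead of it and the grasp point (between the pads) lies 5 mm behind it; z points along the fingers, y is the line along which they close (so a half turn about z gives the same grasp; the last joint's range is limited). The gripper opens to 91 mm and grips with 3 to 60 N. Pads are 32 mm wide; open, the fingers measure 118 mm over their backs; the gripper's body (76 mm by 178 mm) begins 60 mm behind the grasp point.
Start: joints at [69.442, 18.312, 89.639, -0, 72.044, -1.146], TCP at [191.107, 542.328, 227.976] pointing down, gripper open.
Joint ranges: [-177.97, 177.97], [-48.28, 115.42], [12.27, 149.76], [-77.06, 257.06], [2.81, 150.46], [-146.56, 146.56]. Speed limits (degrees/s): [147.25, 147.25, 180, 180, 180, 180].

### API

Orientations are given as [roll, pitch, yaw] about the fixed x, y, z axes, in that order (R = Rz(yaw) Ry(pitch) Rx(roll)).
In Python, from workcell import env gives the robot as it stands.
- The arm moves only by the tool arm_command, never from a script. Its argument "motion" is a list of rows, each an object with "offset": the shift along the tool's x, y, z in m, a list of three; "spin": the turn about the tool's z in rad. In form: [{"offset": [tx, ty, tz], "spin": spin}, ...]. A call has 1 to 5 rows; each row shifts and turns the commanded pose from where the row before left it, along the tool's axes as they then stand; what a row does not reach is not made up. A row lasts 1/8 s, in which the tool goes at most 62.5 mm and 10.7 degrees, less where a joint would pass 70% of its speed; a pose out of reach is approached as far as the arm can. A call with a gripper value outside its range is refused whole. "jaw" is the finger opening in m, from 0 to 0.0912, set as the call begins (left out, the last holds). The fingers move at their own pace and stop on an object; "newtons" is the grip in N (left out, the last holds). Time passes only in rows, so rows that do not move let the fingers close. It gives the time, the measured TCP pose, the force, the opening and the grip force at its end, in the units of the state.
- env.state(): the state, without advancing time (a new reading comes with each control period).
- env.grab_frame(name): name is "scene" or "top" or "wrist"; returns (picture, depth): 384x512x3 uint8, blue, green, red; 384x512 float32, mm along the optical axis (not along the pixel's ray), 0 where there is no reading.
- env.camera_model(name): a dict with "fx", "fy", "cx", "cy" (pixels), "eye" and "rotation" of the camera in the world; the wrist camera has in their place "hand_eye" (4x4, takes a point from camera to tool coordinates, whose origin is the TCP and whose axes are the flange's). Camera axes: x right, y down, z forward; pixel columns grow to the right and rows downward; lengths in mm; the calibration is good to about 2 mm. The wrist camera is an equidistant fisheye: a pixel r from the principal point sees the ray r / f radians off the axis. A picture is of the moment at which its call begins: read the wrist's pose just before it. camera_model takes no time and is no camera call.
- env.job_done(): hands the job in; it is judged then, once.
Trained networks look in the newest picture that a camera, given by its name, has taken for a name from the list of things; names that differ only in an ending like _2 or _b are one class to them, and where a whole thing is asked for, a point or a joint stands for the part that bears it (a point fixed in the world has none). Each returns a list of dicts, best first, with "score" (0 to 1); they miss things now and then, are a little off and sometimes report something else, mostly with a low value. They report only what shows in the picture. A call takes as long as a camera call. They do not tell look-alikes from the thing itself.
- env.boxes_of(camera, target): "bbox" ([left, top, right, bottom] in pixels, round what is visible of it).
- env.pinpoint(camera, target): "location" ([column, row] in pixels: a listed point, or the origin of a listed thing).
The state is a dict: "time_s": time; "qpos": joint angles; "qvel": joint speeds; "effort": joint torques, N m; "ee_pos": TCP position; "ee_rot": TCP orientation; "force": force on the tool from outside, world axes, zero at the start; "torque": the same for the moment, N m; "gripper_width": finger opening in mm; "gripper_force": force on a finger pad.
Only numpy, scipy, OpenCV 4.12 (cv2) and the standard library are available. Lean on these libraries where they do the work, as an engineer would, in place of code of your own. Each camera call takes 0.05 s, during which the arm holds its last target. There are 200 camera calls.

### The job

The whetstone stands on end on the dark sharpening mat to dry. Without gripping or lifting it, tip it over towards the metal stop bar with the fingertips so that it falls lengthwise inside the outline marked on the mat, short of the bar; then push it along the mat until its end is up against the bar. Leave it lying flat inside the outline, at the bar, and leave the other things on the bench alone.

Things in the scene. Friction and masses are not known exactly. Their poses are not given: they have to be found in the camera images.
- mat: Fixed dark rubber mat, 150 (x) x 290 (y) x 3 mm; origin at the centre of its underside, on the bench; z up. A thin line marks an outline 100 mm wide (x -50 to 50) from y = -125 mm to the stop bar: bare aluminium, 110 mm long in x, 14 mm thick, top 18 mm above the bench, near face at y = +125 mm. Place and yaw vary.
- stop_face (a point): Middle of the foot of the stop bar's near face, at mat coordinates (0, +125, 3) mm; axes as the mat's.
- whetstone: Loose block 50 (x) x 150 (y) x 25 mm (z), 0.3-0.55 kg, one broad face brown, one dark. Origin: centre of the dark face; z points out of the brown. Stands with y up, top 153 mm above the bench, dark face to the stop within 6 deg, 180-210 mm short of it, within 10 mm of the mat's middle line. Tipped that way it turns on the dark face's lower edge and lies brown up, top at 28 mm.
- stone_head (a point): Centre of the whetstone's end face that is uppermost at the start and that is to meet the stop bar; body axes.
- stone_foot (a point): Centre of the whetstone's opposite end face, 150 mm from the head, the end it stands on at the start; body axes.
- shaker: Bystander: steel salt shaker, 53 mm across, 88 mm tall, loose, standing beside the mat; origin at the centre of its underside.
- sauce_cup: Bystander: small cream cup, 60 mm across, 32 mm tall, loose, on the other side of the mat; origin at the centre of its underside.
- label_roll: Bystander: white roll, 69 mm across, 40 mm tall, loose; origin at the centre of its underside.
- peeler: Bystander: yellow-handled peeler, 150 mm long, lying on the bench, loose; origin at its centre, underside.
- squeeze_bottle: Bystander: yellow squeeze bottle, 63 mm across, 199 mm tall, standing, loose; origin at the centre of its underside.
- timer: Bystander: flat kitchen timer, 68 x 68 x 22 mm, loose; origin at the centre of its underside.
Not all that is in view belongs to the job. There is more than one size of the whetstone; the job needs the smallest.

How it is judged:
By the outcome, as a careful person would: the job done as asked, in the order asked, and still so for the second after the job is handed in, with the robot touching nothing.
It also fails if it takes over 40 s, if anything falls off the work surface, if the arm or the gripper's body presses on something with over 40 N, if the wrist force passes 120 N, or if a joint passes its speed limit or range.

## Working session

There is one attempt and no reset: what is moved stays moved. The work goes in short steps, Python scripts to look and compute and a tool call to move; the robot and the scene stay as the last step left them, time stands still between calls to the robot, and variables do not carry over. Pictures are saved under pics/ and viewed, at most 10 in all, crops included, and the job is handed in when it is done.

Besides the shell and the picture viewer there is one more tool, called after ">>>" as name(argument=value, ...) on one line, values as JSON. arm_command: Moves the arm, as the interface text tells. Its arguments: {"type":"object","properties":{"motion":{"type":"array"},"jaw":{"type":"number"},"newtons":{"type":"number"}},"required":["motion"]}

```bash
mkdir -p pics; ls; cat > h.py <<'E'
import numpy as np, cv2
from workcell import env
def grab(n):
    im,d=env.grab_frame(n); return im,d
def world(n,u,v,d):
    m=env.camera_model(n); R=np.array(m["rotation"]); 
    p=np.array([(u-m["cx"])/m["fx"]*d,(v-m["cy"])/m["fy"]*d,d]); return R@p+np.array(m["eye"])
def cloud(n,d):
    v,u=np.mgrid[0:d.shape[0],0:d.shape[1]]; m=env.camera_model(n)
    p=np.stack([(u-m["cx"])/m["fx"]*d,(v-m["cy"])/m["fy"]*d,d],-1); return p@np.array(m["rotation"]).T+np.array(m["eye"])
E
python3 - <<'E'
from h import *
print({k:np.round(v,3).tolist() for k,v in env.camera_model("top").items() if not isinstance(v,str)})
print({k:np.round(v,3).tolist() for k,v in env.camera_model("scene").items()if not isinstance(v,str)})
ims={}
for n in("top","scene"):
    im,d=grab(n); np.save(n+".npy",d); cv2.imwrite(f"pics/{n}0.png",im)
    C=cloud(n,d)
    for t in ["mat","stop_face","whetstone","stone_head","stone_foot","shaker","sauce_cup","label_roll","peeler","squeeze_bottle","timer"]:
        for r in env.pinpoint(n,t)[:3]:
            u,v=r["location"]; 
            iu,iv=int(np.clip(round(u),0,511)),int(np.clip(round(v),0,383))
            print(n,t,round(r["score"],2),np.round([u,v]),np.round(C[iv,iu]))
s=env.state();print(s)
E
```

```text
pics
{'fx': 375.304, 'fy': 375.304, 'cx': 252.004, 'cy': 192.939, 'eye': [479.865, 14.892, 1297.19], 'rotation': [-177.386, 0.942, -88.39]}
{'fx': 460.605, 'fy': 460.605, 'cx': 253.628, 'cy': 193.329, 'eye': [-304.247, -844.25, 761.376], 'rotation': [-118.467, 1.105, -45.468]}Traceback (most recent call last):
  File "<stdin>", line 7, in <module>
  File "h.py", line 10, in cloud
    p=np.stack([(u-m["cx"])/m["fx"]*d,(v-m["cy"])/m["fy"]*d,d],-1); return p@np.array(m["rotation"]).T+np.array(m["eye"])
                                                                           ~~~~~~~~~~~~~~~~~~~~~~~~~~~^~~~~~~~~~~~~~~~~~~
ValueError: operands could not be broadcast together with shapes (384,512) (3,)
```

```bash
cat > h.py <<'E'
import numpy as np, cv2
from scipy.spatial.transform import Rotation as Rn
from workcell import env
def rot(n): return Rn.from_euler("xyz",env.camera_model(n)["rotation"],degrees=True).as_matrix()
def grab(n):
    return env.grab_frame(n)
def cloud(n,d):
    v,u=np.mgrid[0:d.shape[0],0:d.shape[1]]; m=env.camera_model(n)
    p=np.stack([(u-m["cx"])/m["fx"]*d,(v-m["cy"])/m["fy"]*d,d],-1); return p@rot(n).T+np.array(m["eye"])
def proj(n,p):
    m=env.camera_model(n); q=(np.atleast_2d(p)-np.array(m["eye"]))@rot(n)
    return np.stack([q[:,0]/q[:,2]*m["fx"]+m["cx"],q[:,1]/q[:,2]*m["fy"]+m["cy"]],-1)
E
python3 - <<'E'
from h import *
for n in("top","scene"):
    im,d=grab(n); np.save(n+".npy",d); cv2.imwrite(f"pics/{n}0.png",im)
    C=cloud(n,d)
    for t in ["mat","stop_face","whetstone","stone_head","stone_foot","shaker","sauce_cup","label_roll","peeler","squeeze_bottle","timer"]:
        for r in env.pinpoint(n,t)[:3]:
            u,v=r["location"]; 
            iu,iv=int(np.clip(round(u),0,511)),int(np.clip(round(v),0,383))
            print(n,t,round(r["score"],2),np.round([u,v]),np.round(C[iv,iu]))
s=env.state();print(s["time_s"],s["ee_pos"],s["ee_rot"],s["force"])
E
```

```text
top mat 0.64 [227. 190.] [546. 125.  -2.]
top stop_face 0.64 [202. 167.] [623. 213.   6.]
top whetstone 0.64 [298. 187.] [ 559. -114.   63.]
top whetstone 0.56 [208. 245.] [355. 184.   2.]
top whetstone 0.54 [250. 199.] [517.  44.   3.]
top stone_head 0.81 [309. 184.] [ 559. -129.  215.]
top stone_head 0.61 [209. 259.] [335. 152. 213.]
top stone_head 0.53 [252. 202.] [504.  34. 149.]
top stone_foot 0.78 [300. 186.] [ 559. -114.  119.]
top stone_foot 0.6 [221. 250.] [358. 122. 176.]
top stone_foot 0.48 [253. 204.] [498.  31. 153.]
top shaker 0.62 [262. 168.] [620.   6.  51.]
top sauce_cup 0.67 [194. 211.] [470. 236.   4.]
top label_roll 0.58 [171. 146.] [689. 316.  38.]
top peeler 0.73 [159. 238.] [374. 354.   4.]
top squeeze_bottle 0.92 [152. 189.] [539. 363.  80.]
top timer 0.58 [372. 172.] [ 620. -369.   18.]
top timer 0.17 [250. 200.] [514.  44.   3.]
top timer 0.15 [170. 148.] [682. 320.  35.]
scene mat 0.96 [229. 212.] [543. 122.  -1.]
scene mat 0.22 [219. 174.] [672. 313.  26.]
scene stop_face 0.96 [222. 190.] [609. 228.  16.]
scene whetstone 0.89 [167. 199.] [325. 135. 132.]
s
[... 243 characters left out ...]
1.  18. 148.]
scene stone_foot 0.97 [168. 232.] [322. 147.  18.]
scene stone_foot 0.96 [291. 239.] [ 530. -151.   27.]
scene stone_foot 0.82 [242. 226.] [499.  15.  13.]
scene shaker 0.83 [274. 213.] [625.  -0.   9.]
scene shaker 0.56 [146. 204.] [378. 345.  12.]
scene sauce_cup 0.53 [192. 209.] [461. 209.  11.]
scene label_roll 0.77 [221. 176.] [684. 316.  13.]
scene label_roll 0.58 [375. 266.] [ 596. -382.   16.]
scene peeler 0.48 [143. 208.] [368. 352.  -2.]
scene squeeze_bottle 0.59 [176. 185.] [356. 128. 167.]
scene timer 0.95 [376. 269.] [-304. -844.  761.]
1.25 [191.11288614 542.32565183 227.96006346] [ 1.79996327e+02 -3.06347918e-04  1.60587094e+02] [0.27258032 0.40926233 0.39380987]
```

View pics/top0.png

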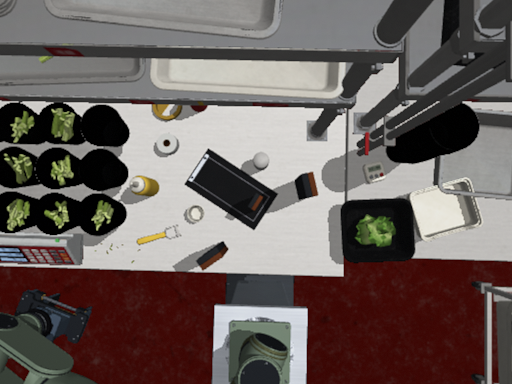

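View pics/scene0.png

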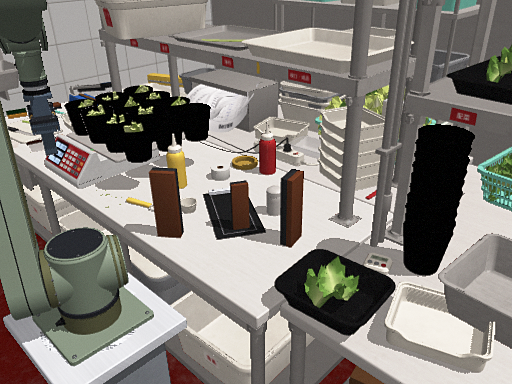

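```bash
python3 - <<'E'
from h import *
for n in("top","scene"):
    im=cv2.imread(f"pics/{n}0.png"); d=np.load(n+".npy"); C=cloud(n,d)
    ok=(d>0)&(abs(C[...,0]-545)<150)&(abs(C[...,1]-125)<170)
    def rect(m,l):
        p=C[m&ok][:,:2].astype(np.float32)
        print(n,l,len(p),np.round(cv2.minAreaRect(p)[0]),np.round(cv2.minAreaRect(p)[1]),round(cv2.minAreaRect(p)[2],1),"med z",np.median(C[m&ok][:,2]).round(1))
    g=im.max(-1); z=C[...,2]
    rect((abs(z-153)<8)&(C[...,1]<90)&(C[...,0]<560),"stonetop")
    rect((z>8)&(z<26)&(abs(C[...,0]-615)<50)&(abs(C[...,1]-220)<60)&(g>110),"bar")
    # dark mat mask: largest component
    m=((g<75)&(abs(z)<12)&ok).astype(np.uint8)
    k,lab,st,_=cv2.connectedComponentsWithStats(m); i=1+st[1:,4].argmax(); rect(lab==i,"mat")
    u,v=(np.array([228,188]) if n=="top" else np.array([232,212]))
    s=50; cr=im[v-s:v+s,u-s-10:u+s+10]
    cv2.imwrite(f"pics/{n}_crop.png",cv2.resize(cr,None,fx=6,fy=6,interpolation=cv2.INTER_CUBIC))
    # bench plane calibration near
    w=ok&(g>170)&(abs(z)<15); print("bench z",np.median(z[w]))
a=cv2.imread("pics/top_crop.png");b=cv2.imread("pics/scene_crop.png")
E
```

```text
top stonetop 136 [508.  24.] [25. 49.] 58.2 med z 151.9
top bar 132 [621. 224.] [ 17. 107.] 56.4 med z 17.6
top mat 3092 [551. 111.] [288. 149.] 58.1 med z 2.9
bench z -0.16567875590976655
scene stonetop 105 [502.  28.] [28. 50.] 61.2 med z 152.1
scene bar 90 [600. 235.] [21. 73.] 52.5 med z 15.1
scene mat 1349 [549. 112.] [293. 152.] 58.1 med z 2.7
bench z -0.2652179928769556
```

View pics/top_crop.png

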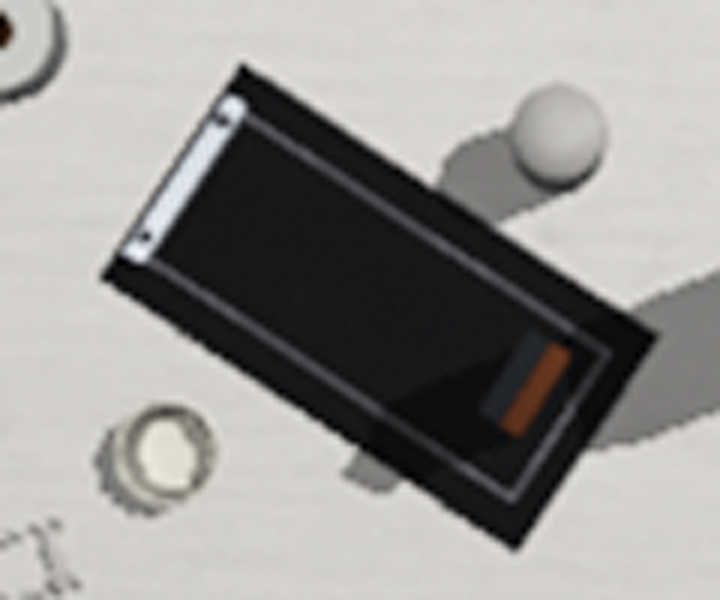

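View pics/scene_crop.png

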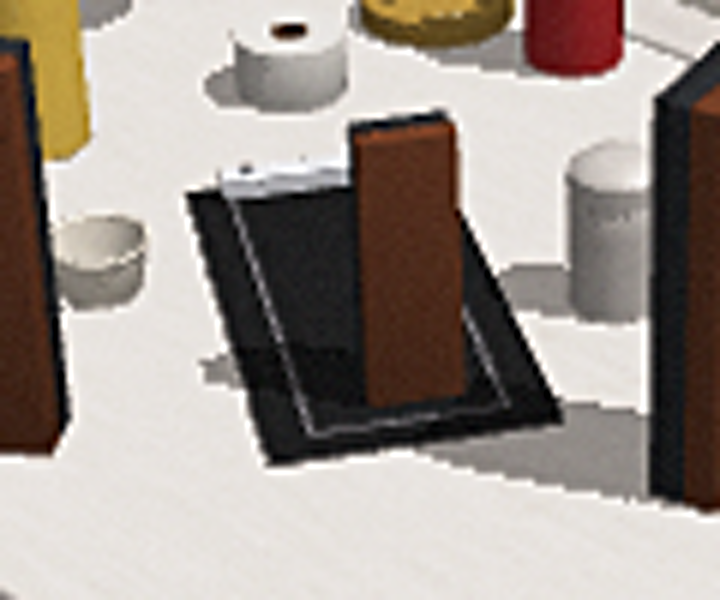

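Top crop: bar at (185,180), stone standing at (528,385), shaker at (560,135), cup at (165,455); the scene crop agrees, with the brown face away from the bar. The mat axis is at 58.1°, with the stone about 7 mm off the middle line and its dark face about 208 mm short. I'll tip it with closed fingers and tool y along the push.

>>> arm_command(motion=[{"offset": [0, 0, -0.035], "spin": 0.1055}, {"offset": [0, 0, 0], "spin": 0.1055}, {"offset": [-0.0488, -0.0297, 0], "spin": 0}, {"offset": [-0.0488, -0.0297, 0], "spin": 0}, {"offset": [-0.0488, -0.0297, 0], "spin": 0}], jaw=0, newtons=10)

```text
time_s: 1.88
ee_pos: [269.9, 388.4, 263.0]
ee_rot: [180.0, 0.0, 148.5]
force: [0.3, -0.3, 0.1]
gripper_width: 43.9
gripper_force: 0.0
```

>>> arm_command(motion=[{"offset": [-0.0488, -0.0297, 0], "spin": 0}, {"offset": [-0.0488, -0.0297, 0], "spin": 0}, {"offset": [-0.0488, -0.0297, 0], "spin": 0}, {"offset": [-0.0488, -0.0297, 0], "spin": 0}, {"offset": [-0.0488, -0.0297, 0], "spin": 0}])

```text
time_s: 2.5
ee_pos: [400.5, 134.1, 263.3]
ee_rot: [179.9, 0.0, 148.5]
force: [1.2, 1.0, 0.3]
gripper_width: 0.4
gripper_force: 0.0
```

>>> arm_command(motion=[{"offset": [-0.0488, -0.0297, 0], "spin": 0}, {"offset": [-0.0488, -0.0297, 0], "spin": 0}, {"offset": [-0.0488, -0.0297, 0], "spin": 0}, {"offset": [0, 0, 0], "spin": 0}])

```text
time_s: 3.0
ee_pos: [479.4, -19.7, 262.7]
ee_rot: [-180.0, 0.0, 148.2]
force: [-0.4, 0.9, -0.2]
gripper_width: 0.5
gripper_force: 0.0
```

```bash
cat >> h.py <<'E'
def wrist_pts(uv,dep,s):
    """uv Nx2, dep depth along optical axis -> world"""
    m=env.camera_model("wrist"); T=np.array(m["hand_eye"]); uv=np.atleast_2d(uv).astype(float)
    a=(uv-[m["cx"],m["cy"]])/[m["fx"],m["fy"]]; th=np.linalg.norm(a,axis=1)+1e-9
    r=a/th[:,None]*np.tan(th)[:,None]; p=np.c_[r,np.ones(len(r))]*np.ravel(dep)[:,None]
    t=p@T[:3,:3].T+T[:3,3]; R=Rn.from_euler("xyz",s["ee_rot"],degrees=True).as_matrix()
    return t@R.T+s["ee_pos"]
def matc(p,c=(550,111.5),a=58.1):
    a=np.radians(a); q=np.asarray(p)[...,:2]-c
    return np.stack([q[...,0]*np.sin(a)-q[...,1]*np.cos(a),q[...,0]*np.cos(a)+q[...,1]*np.sin(a)],-1)
E
cat > w.py <<'E'
import sys
from h import *
zlo,zhi,name=float(sys.argv[1]),float(sys.argv[2]),sys.argv[3]
s=env.state(); im,d=grab("wrist"); cv2.imwrite(f"pics/{name}.png",im)
v,u=np.mgrid[0:384,0:512]; P=wrist_pts(np.c_[u.ravel(),v.ravel()],d.ravel(),s).reshape(384,512,3)
g=im.max(-1); z=P[...,2]; ok=d>0; mc=matc(P)
def rect(m,l):
    p=P[m&ok][:,:2].astype(np.float32)
    if len(p)<5: print(l,"none"); return
    r=cv2.minAreaRect(p); print(l,len(p),np.round(r[0],1),np.round(r[1]),round(r[2],1),"z",np.median(P[m&ok][:,2]).round(1),"mat xy",np.round(matc(r[0]),1))
near=(abs(mc[...,0])<60)&(mc[...,1]<122)&(mc[...,1]>-145)
rect((z>zlo)&(z<zhi)&near,"stone")
m=((g<80)&(abs(z)<12)&(abs(P[...,0]-550)<200)&(abs(P[...,1]-111)<200)&ok).astype(np.uint8)
k,lab,st,_=cv2.connectedComponentsWithStats(m); rect(lab==1+st[1:,4].argmax(),"mat")
rect((z>12)&(z<25)&(mc[...,1]>115)&(mc[...,1]<150)&(abs(mc[...,0])<70)&(g>90),"bar")
E
python3 w.py 145 160 w1
```

```text
stone 1408 [505.1  26.6] [25. 50.] 59.8 z 152.7 mat xy [  6.7 -95.9]
mat 12370 [550.  112.1] [289. 150.] 58.8 z 2.8 mat xy [-0.3  0.5]
bar 567 [619.3 225.4] [ 17. 110.] 58.5 z 17.5 mat xy [ -1.4 133.3]
```

View pics/w1.png

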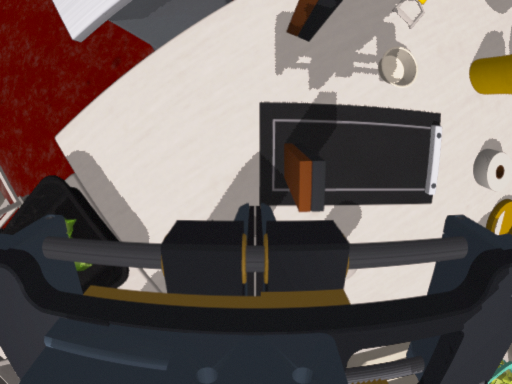

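Wrist picture: stone top at (305,175), standing inside the outline, bar at (435,160), and the mask lands on the right objects. Stone at (505,27), in agreement with both other cameras. Next I'll descend behind its brown face.

>>> arm_command(motion=[{"offset": [0.001, 0, 0.041], "spin": -0.024}, {"offset": [0, 0, 0.041], "spin": 0}, {"offset": [0, 0, 0.042], "spin": 0}, {"offset": [0, 0.01, 0], "spin": 0}, {"offset": [0, 0.01, 0], "spin": 0}])

```text
time_s: 3.68
ee_pos: [488.6, 2.5, 140.6]
ee_rot: [179.9, 0.1, 149.9]
force: [-0.1, -0.1, 0.7]
gripper_width: 0.7
gripper_force: 0.0
```

>>> arm_command(motion=[{"offset": [0, 0.005, 0], "spin": 0}, {"offset": [0, 0.005, 0], "spin": 0}, {"offset": [0, 0.005, 0], "spin": 0}, {"offset": [0, 0.005, 0], "spin": 0}])

```text
time_s: 4.18
ee_pos: [497.5, 18.6, 139.2]
ee_rot: [180.0, 0.0, 149.9]
force: [-0.8, -0.6, 0.8]
gripper_width: 0.4
gripper_force: 0.1
```

>>> arm_command(motion=[{"offset": [0, 0.004, 0], "spin": 0}, {"offset": [0, 0.004, 0], "spin": 0}, {"offset": [0, 0.004, 0], "spin": 0}, {"offset": [0, 0.004, 0], "spin": 0}, {"offset": [0, 0.004, 0], "spin": 0}])

```text
time_s: 4.8
ee_pos: [507.5, 35.9, 138.9]
ee_rot: [180.0, -0.0, 149.9]
force: [-1.1, 0.2, -0.2]
gripper_width: 0.3
gripper_force: 0.0
```

```bash
python3 - <<'E'
from h import *
im,d=grab("scene"); cv2.imwrite("pics/s1.png",cv2.resize(im[130:270,160:340],None,fx=4,fy=4))
E
```

```text
(no output)
```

View pics/s1.png

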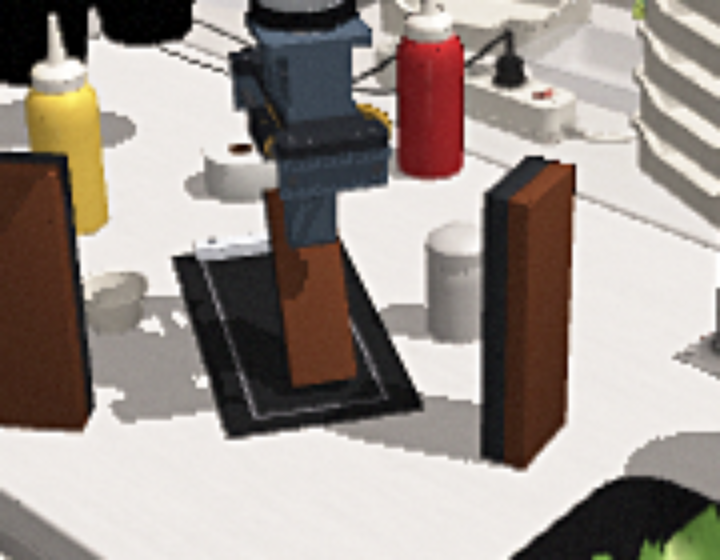

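The stone is now leaning or falling towards the bar: foot at (325,380), fingers at (310,220). I'll hold for it to fall.

>>> arm_command(motion=[{"offset": [0, 0.003, 0], "spin": 0}, {"offset": [0, 0, 0], "spin": 0}, {"offset": [0, 0, 0], "spin": 0}, {"offset": [0, 0, 0], "spin": 0}])

```text
time_s: 5.35
ee_pos: [508.8, 38.2, 139.0]
ee_rot: [180.0, -0.0, 149.9]
force: [-0.4, 0.2, 0.2]
gripper_width: 0.9
gripper_force: 0.0
```

```bash
python3 w.py 20 36 w2
```

```text
stone 7251 [551.5 104.9] [150.  51.] 59.5 z 28.0 mat xy [ 4.8 -4.8]
mat 10823 [551.  113.9] [251.  98.] 58.7 z 2.8 mat xy [-0.4  2.6]
bar 1039 [619.4 224.9] [ 16. 110.] 57.8 z 17.5 mat xy [ -1.1 132.9]
```

View pics/w2.png

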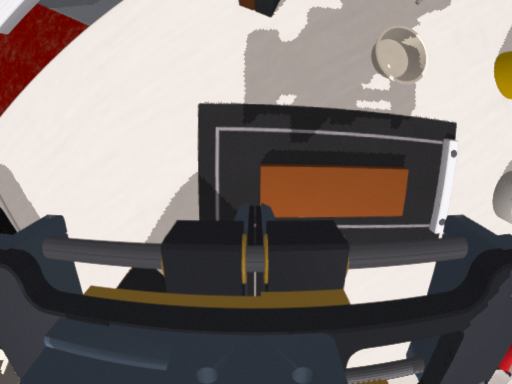

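Wrist picture: stone flat with brown up at (333,190), inside the outline, about 55 mm short of the bar. Next: back off, come down behind its foot, then push.

>>> arm_command(motion=[{"offset": [-0.003, -0.03, 0], "spin": 0.02}, {"offset": [0, 0, 0], "spin": 0}, {"offset": [0, 0, 0.045], "spin": 0}, {"offset": [0, 0, 0.045], "spin": 0}, {"offset": [0, 0, 0.023], "spin": 0}])

```text
time_s: 6.02
ee_pos: [495.6, 11.4, 24.0]
ee_rot: [-179.9, -0.1, 148.7]
force: [-0.0, -0.4, -0.3]
gripper_width: 0.7
gripper_force: 0.0
```

>>> arm_command(motion=[{"offset": [0, 0.006, 0], "spin": 0}, {"offset": [0, 0.006, 0], "spin": 0}, {"offset": [0, 0.006, 0], "spin": 0}, {"offset": [0, 0.005, 0], "spin": 0}, {"offset": [0, 0.005, 0], "spin": 0}])

```text
time_s: 6.65
ee_pos: [510.5, 34.5, 26.5]
ee_rot: [-179.9, -0.0, 148.8]
force: [-3.1, -4.3, 5.3]
gripper_width: 0.4
gripper_force: 2.8
```

>>> arm_command(motion=[{"offset": [0, 0.005, 0], "spin": 0}, {"offset": [0, 0.005, 0], "spin": 0}, {"offset": [0, 0.005, 0], "spin": 0}, {"offset": [0, 0.005, 0], "spin": 0}, {"offset": [0, 0.005, 0], "spin": 0}])

```text
time_s: 7.28
ee_pos: [523.2, 55.5, 26.5]
ee_rot: [-179.9, -0.0, 148.8]
force: [-2.4, -5.1, 5.3]
gripper_width: 0.4
gripper_force: 3.0
```

```bash
python3 w.py 22 36 w3
```

```text
stone 8376 [560.6 119.5] [171.  51.] 58.7 z 28.0 mat xy [ 4.8 12.3]
mat 18928 [540.  121.5] [251.  72.] 58.8 z 2.9 mat xy [-13.8   3.1]
bar 1041 [602.2 234. ] [16. 71.] 61.3 z 17.2 mat xy [-20.5 131.6]
```

>>> arm_command(motion=[{"offset": [0, 0.005, 0], "spin": 0}, {"offset": [0, 0.005, 0], "spin": 0}, {"offset": [0, 0.004, 0], "spin": 0}, {"offset": [0, 0.004, 0], "spin": 0}])

```text
time_s: 7.82
ee_pos: [532.6, 70.9, 26.3]
ee_rot: [-179.9, -0.0, 148.8]
force: [-3.6, -4.5, 4.4]
gripper_width: 0.8
gripper_force: 2.9
```

>>> arm_command(motion=[{"offset": [0, 0.002, 0], "spin": 0}, {"offset": [0, 0.002, 0], "spin": 0}])

```text
time_s: 8.07
ee_pos: [534.7, 74.4, 26.3]
ee_rot: [-179.9, -0.0, 148.8]
force: [-2.9, -4.5, 5.3]
gripper_width: 0.3
gripper_force: 3.1
```

>>> arm_command(motion=[{"offset": [0, 0.002, 0], "spin": 0}])

```text
time_s: 8.2
ee_pos: [535.8, 76.0, 26.3]
ee_rot: [-179.9, -0.0, 148.7]
force: [-2.8, -4.8, 5.7]
gripper_width: 0.7
gripper_force: 3.1
```

>>> arm_command(motion=[{"offset": [0, 0.002, 0], "spin": 0}])

```text
time_s: 8.32
ee_pos: [536.8, 77.7, 26.3]
ee_rot: [-179.9, -0.0, 148.7]
force: [-3.0, -5.1, 5.9]
gripper_width: 0.5
gripper_force: 3.1
```

>>> arm_command(motion=[{"offset": [0, 0.002, 0], "spin": 0}])

```text
time_s: 8.45
ee_pos: [537.8, 79.5, 26.3]
ee_rot: [-179.9, -0.0, 148.8]
force: [-3.0, -4.7, 5.9]
gripper_width: 0.5
gripper_force: 3.1
```

>>> arm_command(motion=[{"offset": [0, 0.002, 0], "spin": 0}])

```text
time_s: 8.57
ee_pos: [538.3, 80.3, 26.3]
ee_rot: [-179.8, -0.0, 148.8]
force: [-4.8, -11.7, 8.8]
gripper_width: 0.2
gripper_force: 6.6
```

>>> arm_command(motion=[{"offset": [0, 0.001, 0], "spin": 0}, {"offset": [0, 0, 0], "spin": 0}])

```text
time_s: 8.82
ee_pos: [538.3, 80.3, 26.3]
ee_rot: [-179.7, -0.1, 148.8]
force: [-5.2, -11.3, 8.1]
gripper_width: 0.3
gripper_force: 6.4
```

The tool has stopped and the force has risen, so the stone is at the bar. Back off and rise.

>>> arm_command(motion=[{"offset": [0, -0.01, 0], "spin": 0}, {"offset": [0, -0.025, 0], "spin": 0}, {"offset": [0, 0, 0], "spin": 0}, {"offset": [0, 0, -0.06], "spin": 0}, {"offset": [0, 0, -0.06], "spin": 0}])

```text
time_s: 9.45
ee_pos: [522.2, 53.5, 146.9]
ee_rot: [180.0, -0.0, 148.7]
force: [1.3, -0.3, -0.2]
gripper_width: 0.6
gripper_force: 0.0
```

>>> arm_command(motion=[{"offset": [0, -0.02, -0.05], "spin": 0}, {"offset": [0, -0.03, -0.04], "spin": 0}, {"offset": [0, 0, 0], "spin": 0}])

```text
time_s: 9.82
ee_pos: [497.6, 9.7, 239.6]
ee_rot: [179.7, 0.4, 148.6]
force: [-0.3, -0.0, -0.4]
gripper_width: 0.6
gripper_force: 0.0
```

```bash
python3 w.py 22 36 w4
```

```text
stone 3569 [578.9 151.1] [147.  50.] 58.9 z 28.0 mat xy [ 3.6 48.9]
mat 14593 [550.3 112.6] [288. 149.] 58.2 z 2.8 mat xy [-0.3  1.1]
bar 479 [619.1 224.8] [ 16. 110.] 58.5 z 17.6 mat xy [ -1.2 132.7]
```

View pics/w4.png

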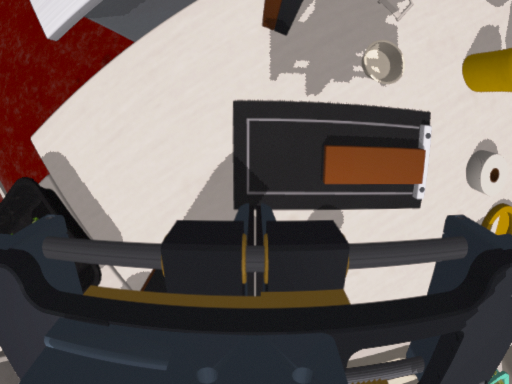

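Final picture: stone flat with brown up at (375,165), its end against the bar at (424,165), aligned and inside the outline. The cup is undisturbed.

```bash
python3 -c "
from workcell import env
print(env.job_done())"
```

```text
the job is handed in; nothing more can be done
None
```

The whetstone was tipped over and pushed along the mat; it lies flat, brown side up, inside the outline with its end against the stop bar, nothing else was knocked as far as the pictures show, and the job is handed in.

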